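Set up the vegetable slicer for medium slices

TASK

Set the slicer up for medium slices. Fit the slicing insert (the plate with the single slanting blade, not the grater plate) into the slicer: slide it nose first, from the handle end, along the slideway until its nose has gone under the sprung bar and it sits flat and fully home. Set the thickness knob, which is locked while it is down: pull it up (never force it round while it is down), turn it clockwise (seen from above) to the middle one of the three bars on its dial, and push it fully down again so that it locks there. Leave the grater plate, the lemon, the bowl and the mug where they are.

Things in the scene. Friction and masses are not known exactly. Their poses are not given: they have to be found in the camera images.
- slicing_insert: Grey slicing insert, flat on the chopping board (board top at z = 20 mm), 90 g. Origin: centre of its underside; x to its nose, z up. Plate x -60 to +40 mm, 60 mm wide, 10 mm thick, one slanting steel blade on top. Its grasp is across its long sides (60 mm apart), at the finger ribs near the tail (x -55 to -32).
- insert_nose (a point): Tip of the slicing insert's nose, at x = +60 mm of it, on its underside. The nose (x +40 to +60) is a tongue 52 mm wide and 3.5 mm thick, ending in a wedge that rises from about 2 mm at the tip to 6 mm at x = +51.
- insert_tail (a point): Middle of the slicing insert's square tail face (60 mm wide, 10 mm high), at x = -60 mm of it, 5 mm above its underside.
- grating_insert: Grater plate: size, shape and axes as the slicing insert, but its top is a steel sheet with rows of round holes and teeth. On the same board, 110 to 130 mm beside the slicing insert; either may be the nearer one. Bystander.
- slicer: White slicer on a clear catch tray, fixed to the worktop by suction feet. Origin on the worktop; x runs from its handle to its control head, z up. Handle x -150 to -92 mm, 40 mm wide, top z = 80, nothing beside it, so fingers can straddle it. Slideway x -92 to +49. Control head x +49 to +140, 88 mm wide, top z = 88, knob at x = +102.
- slideway_mouth (a point): Slideway floor (z = 80 mm, level with the handle's top) at the start of the straight rails, slicer x = -92 mm, slicer's axes. Rails 12 mm high, 64 mm apart inside (2 mm play each side of an insert). A flared mouth reaches out to x = -109; fingers on an insert's sides must stay outside it.
- slideway_home (a point): Where the slicing insert's origin is when home: slideway floor, slicer x = -11 mm, z = 80 mm; slicer's axes, then also the insert's. Solid stop 0 to 1 mm beyond. The tail is then 21 mm inside the rails: let go of the sides outside the mouth, then push on the tail face with closed fingers between the rails.
- clip (a joint): Hinge of the sprung steel bar across the slideway at slicer x = +34 mm (top 16 mm above the floor). 0: down, empty, 2.5 mm above the floor. The wedge nose lifts it to about 0.13 rad, which takes a push of up to about 12 N; then it drops behind the wedge and rests at about 0.03.
- knob_grip (a point): On the knob's axis, in its grip bar; 21 mm above the head's top when down. x points as the index does (turns with the knob), z up. The bar lies along x, 40 mm long, 14 mm thick (fingers close along y), from 12 mm below to 8 mm above this point. Below it a round skirt, 45 mm across.
- knob_index (a point): Top of the end of the knob's bar that bears the white index line, 20 mm from the axis.
- knob_turn (a joint): Knob angle, growing clockwise seen from above. 0: index along the slicer's -x, mid parking arc (-0.4 to 0.4); starts parked. Radial bars on the steel dial: 1.4 (thin bar), 2.1 (middle bar, medium slices), 2.8 (thick bar). Down, a pin between posts locks it: play 0.38 either way parked, 0.13 at a bar. Friction 0.03 N m; stays where left; end stop 2.95.
- knob_pull (a joint): How far the knob is pulled up: 0 = down, 0.010 m = fully out. No spring: it stays where left (friction 2.5 N), so it may be let go while up and taken again at another angle. Turns freely from 0.007 m. Goes down only when it points within about 0.13 rad of a bar, or at the parking arc.
- lemon: Lemon, 78 x 55 x 56 mm, at the right-hand end of the board. Bystander.
- bowl: Blue bowl, 140 mm across, 62 mm high, left of the slicer. Bystander.
- mug_tea: Blue mug with a handle, 82 mm across, 94 mm high, behind the board. Bystander.

How it is judged:
By the outcome, as a careful person would: the job done as asked, in the order asked, and still so for the second after the job is handed in, with the robot touching nothing.
It also fails if it takes over 66 s, if anything falls off the work surface, if the arm or the gripper's body presses on something with over 40 N, if the wrist force passes 120 N, or if a joint passes its speed limit or range.

ROBOT

A 6-joint arm with a two-finger parallel gripper is mounted at the origin on a cart in front of the work surface, level with it; the furniture and walls round the work are solid. World frame = base frame: x ahead of the robot, y to its left, z up, the work surface at z = 0. Lengths are in m, angles in degrees, forces in N, time in s.
With the tool pointing down it reaches from about 0.375 to 0.9 m from the base axis. Payload 3.1 kg.
Tool frame: the origin (TCP) lies midway between the tips of the shut fingers; the grasp point (between the pads) lies 19 mm behind it; z points along the fingers, y is the line along which they close (so a half turn about z gives the same grasp; the last joint's range is limited). The gripper opens to 87 mm and grips with 3 to 60 N. Pads are 19 mm wide; open, the fingers measure 117 mm over their backs; the gripper's body (75 mm by 190 mm) begins 51 mm behind the grasp point.
Start: joints at [58.871, 30.224, 82.088, -0, 67.689, -10.227], TCP at [0.223, 0.584, 0.223] pointing down, gripper open.
Joint ranges: [-176.69, 176.69], [-43.24, 126.21], [12.49, 139.97], [-82, 262], [0, 151.66], [-163.58, 163.58]. Speed limits (degrees/s): [159.86, 159.86, 180, 180, 180, 180].

INTERFACE

Orientations are given as a 3x3 rotation matrix whose columns are the frame's x, y, z axes.
In Python, from rig import bot, eyes, monitor, workorder gives the robot as it stands (bot), with the cameras (eyes), the readings (monitor) and the job (workorder).
- The arm moves only by the tool creep_tool, called after "Call:" as name(argument=value, ...), one argument or row to a line, values as JSON. Schema: {"type":"object","properties":{"plan":{"type":"array","items":{"type":"object","properties":{"d":{"type":"array","items":{"type":"number"},"minItems":3,"maxItems":3},"rotvec":{"type":"array","items":{"type":"number"},"minItems":3,"maxItems":3},"finger_gap":{"type":"number"}},"additionalProperties":false,"required":["finger_gap"]},"minItems":1,"maxItems":20},"only":{"type":"string"},"quiet":{"type":"boolean"},"lines":{"type":"string"}},"required":["plan"],"additionalProperties":false}. plan is a list of rows, 1 to 20 of them, each an object with the fields d (a list: dx, dy, dz in cm), rotvec (a list: a rotation vector rx, ry, rz in units of 5 degrees), finger_gap (the opening from 0.0 (shut) to 1.0 (fully open)); a field left out counts as zero (the opening has to be given); each row is the pose to reach, as a shift and turn from the pose commanded when the call began, along the tool's axes at that moment; what a row does not reach only later rows make up. A row lasts 1/10 s, in which the tool goes at most 0.05 m and 8.59 degrees, less where a joint would pass 70% of its speed; a pose out of reach is approached as far as the arm can. The fingers move at their own pace and stop on an object; the grip force is fixed at half the most. Time passes only in rows, so rows that do not move let the fingers close. The tool returns the time, the measured TCP pose, the force, the opening and the grip force at its end. only (a regular expression) keeps the lines of the reply that match it, lines (a string "A,B") keeps lines A to B, and quiet returns only ok. Input that does not fit is refused with a message, and nothing moves.
- monitor.read_state(): the state, without advancing time (a new reading comes with each control period).
- eyes.capture(name): name is "scene" or "top" or "wrist"; returns a dict with "color" (400x640x3 uint8, red, green, blue), "K" (3x3 intrinsics, pixels), "D" ([k1, k2, p1, p2, k3] as OpenCV has them; the pictures are not rectified), "view" (4x4, takes a point from world to camera coordinates); the wrist camera has in their place "mount" (4x4, takes a point from camera to tool coordinates, whose origin is the TCP and whose axes are the flange's). Camera axes: x right, y up, looking along -z (the intrinsics and any distortion apply to the point x, -y, -z); pixel columns grow to the right and rows downward; lengths in m; the calibration is good to about 2 mm. A picture is of the moment at which its call begins: read the wrist's pose just before it. There is no depth.
- workorder.hand_in(): hands the job in; it is judged then, once.
The state is a dict: "time_s": time; "joint_positions": joint angles; "qvel": joint speeds; "tau": joint torques, N m; "position": TCP position; "tcp_rot": TCP orientation; "force": force on the tool from outside, world axes, zero at the start; "moment": the same for the moment, N m; "opening": opening from 0.0 (shut) to 1.0 (fully open); "grasp_force": force on a finger pad.
Only numpy, scipy, OpenCV 4.12 (cv2) and the standard library are available. Lean on these libraries where they do the work, as an engineer would, in place of code of your own. Each camera call takes 0.05 s, during which the arm holds its last target. There are 200 camera calls.

## Working session

There is one attempt and no reset: what is moved stays moved. The work goes in short steps, Python scripts to look and compute and a tool call to move; the robot and the scene stay as the last step left them, time stands still between calls to the robot, and variables do not carry over. Pictures are saved under pics/ and viewed, at most 10 in all, crops included, and the job is handed in when it is done.

```bash
ls; mkdir -p pics
```

Run:
```python
from rig import bot, eyes, monitor, workorder
import cv2,pickle,numpy as np
s=monitor.read_state(); print(s)
d={}
for n in("scene","top"):
    c=eyes.capture(n); d[n]=c
    cv2.imwrite(f"pics/{n}0.png",c["color"][:,:,::-1]); print(n,c["K"],c["D"],c["view"])
c=eyes.capture("wrist");d["wrist"]=c;print(c["K"],c["D"],c["mount"]);cv2.imwrite("pics/wrist0.png",c["color"][:,:,::-1])
d["s"]=s
pickle.dump(d,open("c0.pkl","wb"))
```

```text
pics
rig.py
{'time_s': 0.0, 'joint_positions': array([ 5.88713346e+01,  3.02791478e+01,  8.21572548e+01,  1.52305159e-03,
        6.76897495e+01, -1.02279180e+01]), 'qvel': array([-0.12921376, -0.05274359, -0.0453115 , -0.04549875, -0.06977165,
       -0.02259752]), 'tau': array([ 8.28648638e-06, -4.40029800e+01, -1.76588112e+01,  6.32748543e-02,
        5.80772536e-02, -1.58119556e-04]), 'position': array([0.22255006, 0.58323913, 0.22156488]), 'tcp_rot': array([[-9.34195971e-01,  3.56758384e-01, -1.15928051e-03],
       [ 3.56760026e-01,  9.34194187e-01, -1.87201826e-03],
       [ 4.15134903e-04, -2.16241686e-03, -9.99997576e-01]]), 'force': array([ 0.96553631, -0.6152848 , -0.46791135]), 'moment': array([ 0.0131544 , -0.03777796,  0.00601749]), 'grasp_force': 0.0, 'opening': 0.9964774774226152}
scene [[388.46341191   0.         320.10581165]
 [  0.         388.46341191 194.09676642]
 [  0.           0.           1.        ]] [-0.09557359  0.          0.          0.          0.        ] [[ 7.27479499e-01 -6.86129311e-01  3.82697764e-04 -4.12360000e-01]
 [ 4.68802879e-01  4.
[... 336 characters left out ...]
  0.          0.          0.        ] [[ 0.02156801 -0.99968984 -0.01245179 -0.02887863]
 [ 0.98157874  0.01880908  0.19012993 -0.55681291]
 [-0.18983675 -0.01632313  0.98167997 -1.18664581]
 [ 0.          0.          0.          1.        ]]
[[276.58677945   0.         317.23748579]
 [  0.         276.58677945 194.53313799]
 [  0.           0.           1.        ]] [-0.01581072  0.          0.          0.          0.        ] [[ 5.19983157e-05  9.53238130e-01  3.02220226e-01  8.23138583e-02]
 [ 9.99999799e-01  1.41423119e-04 -6.18119501e-04 -6.47389606e-04]
 [-6.31956004e-04  3.02220197e-01 -9.53237931e-01 -1.62990670e-01]
 [ 0.00000000e+00  0.00000000e+00  0.00000000e+00  1.00000000e+00]]
```

View pics/top0.png

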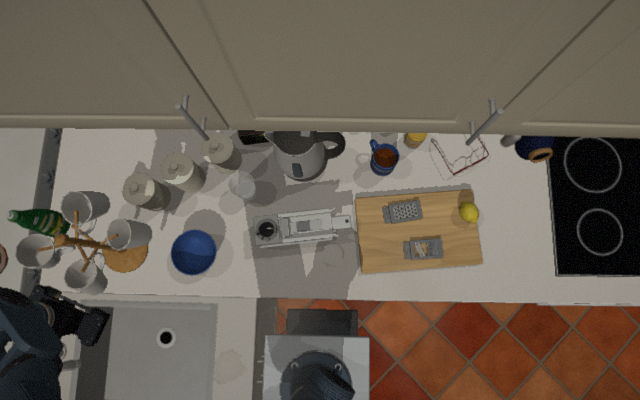

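View pics/scene0.png

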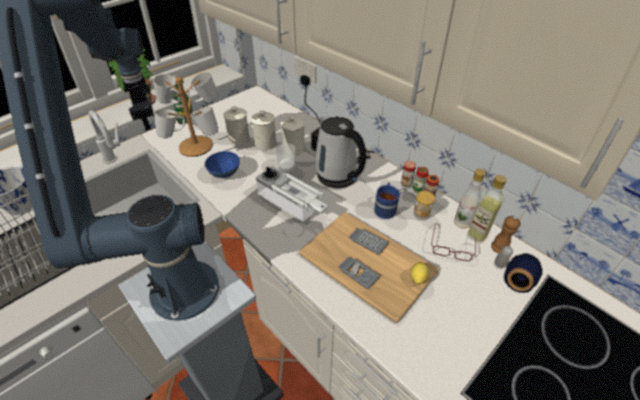

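The top view shows the slicer around (302,227), with its knob at (267,230) and its handle at (343,222). The slicing insert is at (423,247), the grater plate at (403,211), and the lemon at (469,212). I'll enlarge this area and take first measurements.

Create h.py:
```python
import numpy as np,cv2,pickle
def view_of(c,s=None):
    if "view" in c: return c["view"]
    T=np.eye(4);T[:3,:3]=s["tcp_rot"];T[:3,3]=s["position"]
    return np.linalg.inv(T@c["mount"])
def ray(c,uv,z,s=None):
    uv=np.asarray(uv,float).reshape(-1,1,2)
    n=cv2.undistortPoints(uv,c["K"],c["D"]).reshape(-1,2)
    V=view_of(c,s);R=V[:3,:3];o=-R.T@V[:3,3]
    d=np.c_[n[:,0],-n[:,1],-np.ones(len(n))]@R
    return o+d*((z-o[2])/d[:,2])[:,None]
def proj(c,P,s=None):
    V=view_of(c,s);p=np.asarray(P,float).reshape(-1,3)@V[:3,:3].T+V[:3,3]
    p=p*[1,-1,-1]
    return cv2.projectPoints(p.reshape(-1,1,3),np.zeros(3),np.zeros(3),c["K"],c["D"])[0].reshape(-1,2)
```

Run:
```python
from h import *
d=pickle.load(open("c0.pkl","rb"));c=d["top"];im=c["color"]
cr=im[185:285,240:490,::-1]
cv2.imwrite("pics/topcrop.png",cv2.resize(cr,None,fx=3.2,fy=3.2,interpolation=cv2.INTER_CUBIC))
hsv=cv2.cvtColor(im,cv2.COLOR_RGB2HSV)
m=((hsv[...,1]<60)&(hsv[...,2]<190)).astype(np.uint8)
roi=np.zeros_like(m);roi[190:275,362:475]=1
cs,_=cv2.findContours(m*roi,cv2.RETR_EXTERNAL,cv2.CHAIN_APPROX_NONE)
for k in cs:
    if cv2.contourArea(k)>150:
        r=cv2.minAreaRect(k);print(r,cv2.contourArea(k))
        print(ray(c,[r[0]],.03),ray(c,cv2.boxPoints(r),.03))
print(ray(c,[[267,230],[343,222],[356,222]],.1))
```

```text
((418.0, 269.5), (9.0, 112.0), 90.0) 519.5
[[ 0.35520514 -0.3040534   0.03      ]] [[ 0.36551224 -0.13291039  0.03      ]
 [ 0.3718715  -0.47632161  0.03      ]
 [ 0.34463632 -0.47511609  0.03      ]
 [ 0.33833343 -0.13305722  0.03      ]]
((422.8352966308594, 248.8588409423828), (19.480911254882812, 39.11521911621094), 85.60128784179688) 682.0
[[ 0.41839415 -0.32022763  0.03      ]] [[ 0.44255972 -0.25810107  0.03      ]
 [ 0.45413037 -0.37924599  0.03      ]
 [ 0.39436471 -0.38199002  0.03      ]
 [ 0.38300372 -0.26189441  0.03      ]]
((401.7837829589844, 211.7027130126953), (18.741485595703125, 38.14056396484375), 80.53767395019531) 642.5
[[ 0.53335268 -0.2568586   0.03      ]] [[ 0.55161159 -0.1931242   0.03      ]
 [ 0.57400692 -0.31195635  0.03      ]
 [ 0.51519201 -0.32027866  0.03      ]
 [ 0.49317282 -0.20245989  0.03      ]]
((406.0, 193.0), (6.0, 88.0), 90.0) 255.0
[[ 0.59363809 -0.27107948  0.03      ]] [[ 0.60070652 -0.13180327  0.03      ]
 [ 0.60607068 -0.41096647  0.03      ]
 [ 0.58661583 -0.41022887  0.03      ]
 [ 0.58127521 -0.13188406  0.03      ]]
[[ 0.459064    0.15237998  0.1       ]
 [ 0.48730788 -0.07096413  0.1       ]
 [ 0.48805825 -0.10925123  0.1       ]]
```

View pics/topcrop.png

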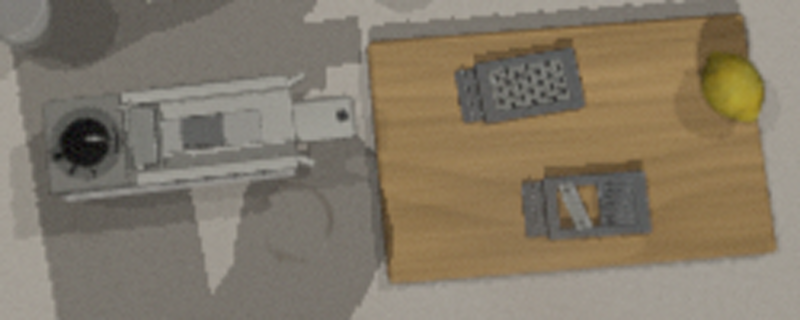

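The slicing insert is the nearer plate. Its blade is at crop (577,205) and its nose points left, towards the slicer. The knob index points at the handle, so it is parked. Next I'll get a wrist view between the two.

Add to h.py:
```python
from scipy.spatial.transform import Rotation as Ro
def Rdown(yaw):
    a=np.radians(yaw);x=np.array([np.cos(a),np.sin(a),0]);z=np.array([0,0,-1.]);return np.c_[x,np.cross(z,x),z]
def delta(pos,yaw):
    from rig import bot, eyes, monitor, workorder
    s=monitor.read_state();R=s["tcp_rot"];t=R.T@(np.array(pos)-s["position"])
    r=Ro.from_matrix(R.T@Rdown(yaw)).as_rotvec(degrees=True)
    print("delta",t.round(4),r.round(2))
```

```bash
python3 -c "
from h import *
delta([.45,-.1,.27],95)"
```

```text
delta [-0.4562 -0.5574 -0.0474] [-9.00e-02  4.00e-02  6.41e+01]
```

The manual's scale: shifts go in cm and turns go in units of 5 degrees. Converting my numbers, -0.05 m is -5, -0.557 m is -55.7, 64 degrees is 12.8.

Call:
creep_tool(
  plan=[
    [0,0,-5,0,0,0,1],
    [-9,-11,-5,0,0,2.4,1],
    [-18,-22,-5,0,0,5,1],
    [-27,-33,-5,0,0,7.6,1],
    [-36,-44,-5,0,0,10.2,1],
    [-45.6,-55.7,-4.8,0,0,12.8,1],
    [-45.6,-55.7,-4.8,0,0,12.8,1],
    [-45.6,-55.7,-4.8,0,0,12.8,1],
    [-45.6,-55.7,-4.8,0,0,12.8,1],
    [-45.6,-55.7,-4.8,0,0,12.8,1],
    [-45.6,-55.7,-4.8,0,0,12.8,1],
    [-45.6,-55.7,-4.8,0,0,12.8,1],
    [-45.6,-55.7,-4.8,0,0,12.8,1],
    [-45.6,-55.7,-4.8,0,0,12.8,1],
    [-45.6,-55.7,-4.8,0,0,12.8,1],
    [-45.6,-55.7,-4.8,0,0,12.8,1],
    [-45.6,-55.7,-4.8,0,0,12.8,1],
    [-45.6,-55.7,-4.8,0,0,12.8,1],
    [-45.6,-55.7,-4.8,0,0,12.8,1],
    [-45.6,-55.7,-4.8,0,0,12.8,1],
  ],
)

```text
refused: plan[0]: [0, 0, -5, 0, 0, 0, 1] is not of type 'object' (schema: type "object"). Nothing was moved.
```

The error is about the shape of the input: a list of objects, one for each row. Fixing that and sending the same move.

Call:
creep_tool(
  plan=[
    {"d":[0,0,-5],"finger_gap":1},
    {"d":[-9,-11,-5],"rotvec":[0,0,2.4],"finger_gap":1},
    {"d":[-18,-22,-5],"rotvec":[0,0,5],"finger_gap":1},
    {"d":[-27,-33,-5],"rotvec":[0,0,7.6],"finger_gap":1},
    {"d":[-36,-44,-5],"rotvec":[0,0,10.2],"finger_gap":1},
    {"d":[-45.6,-55.7,-4.8],"rotvec":[0,0,12.8],"finger_gap":1},
    {"d":[-45.6,-55.7,-4.8],"rotvec":[0,0,12.8],"finger_gap":1},
    {"d":[-45.6,-55.7,-4.8],"rotvec":[0,0,12.8],"finger_gap":1},
    {"d":[-45.6,-55.7,-4.8],"rotvec":[0,0,12.8],"finger_gap":1},
    {"d":[-45.6,-55.7,-4.8],"rotvec":[0,0,12.8],"finger_gap":1},
    {"d":[-45.6,-55.7,-4.8],"rotvec":[0,0,12.8],"finger_gap":1},
    {"d":[-45.6,-55.7,-4.8],"rotvec":[0,0,12.8],"finger_gap":1},
    {"d":[-45.6,-55.7,-4.8],"rotvec":[0,0,12.8],"finger_gap":1},
    {"d":[-45.6,-55.7,-4.8],"rotvec":[0,0,12.8],"finger_gap":1},
    {"d":[-45.6,-55.7,-4.8],"rotvec":[0,0,12.8],"finger_gap":1},
    {"d":[-45.6,-55.7,-4.8],"rotvec":[0,0,12.8],"finger_gap":1},
    {"d":[-45.6,-55.7,-4.8],"rotvec":[0,0,12.8],"finger_gap":1},
    {"d":[-45.6,-55.7,-4.8],"rotvec":[0,0,12.8],"finger_gap":1},
    {"d":[-45.6,-55.7,-4.8],"rotvec":[0,0,12.8],"finger_gap":1},
    {"d":[-45.6,-55.7,-4.8],"rotvec":[0,0,12.8],"finger_gap":1},
  ],
)

```text
time_s: 2.15
position: [0.4496, -0.0977, 0.2705]
tcp_rot: [[-0.091, 0.996, -0.001], [0.996, 0.091, 0.001], [0.001, -0.001, -1.0]]
force: [-0.3, -0.4, -1.3]
opening: 1.003
grasp_force: 0.0
```

Run:
```python
from h import *
from rig import bot, eyes, monitor, workorder
s=monitor.read_state();c=eyes.capture("wrist");t=eyes.capture("top")
print(s["position"],s["qvel"].max())
pickle.dump((s,c,t),open("c1.pkl","wb"));cv2.imwrite("pics/w1.png",c["color"][:,:,::-1])
```

```text
[ 0.44956302 -0.09765103  0.27053917] 0.03413802940173722
```

View pics/w1.png

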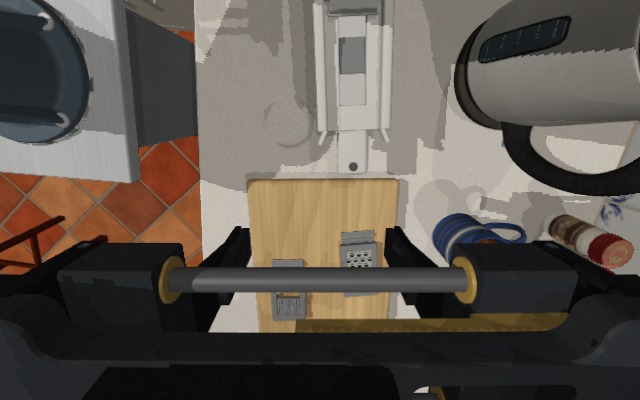

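The wrist view shows the handle with its screw at (352,165), the flared mouth around row 140, and the rails near columns 318 and 390. The knob is out of frame. I'll move up and forward to see the whole slicer.

In the tool's units: 0.07 m is 7, -0.06 m is -6.

Call:
creep_tool(
  plan=[
    {"d":[4,0.5,-3],"finger_gap":1},
    {"d":[7,1,-6],"finger_gap":1},
    {"d":[7,1,-6],"finger_gap":1},
    {"d":[7,1,-6],"finger_gap":1},
    {"d":[7,1,-6],"finger_gap":1},
  ],
)

```text
time_s: 2.75
position: [0.4532, -0.0286, 0.3296]
tcp_rot: [[-0.089, 0.996, -0.002], [0.996, 0.089, 0.0], [0.0, -0.002, -1.0]]
force: [0.3, -0.3, 0.1]
opening: 1.0
grasp_force: 0.0
```

Run:
```python
from h import *
from rig import bot, eyes, monitor, workorder
s=monitor.read_state();c=eyes.capture("wrist")
print(s["position"],abs(s["qvel"]).max())
pickle.dump((s,c),open("c2.pkl","wb"))
cv2.imwrite("pics/w2.png",cv2.resize(c["color"][0:220,250:450,::-1],None,fx=2.7,fy=2.7,interpolation=cv2.INTER_CUBIC))
```

```text
[ 0.45317495 -0.02859693  0.32962265] 0.9061067067643537
```

View pics/w2.png

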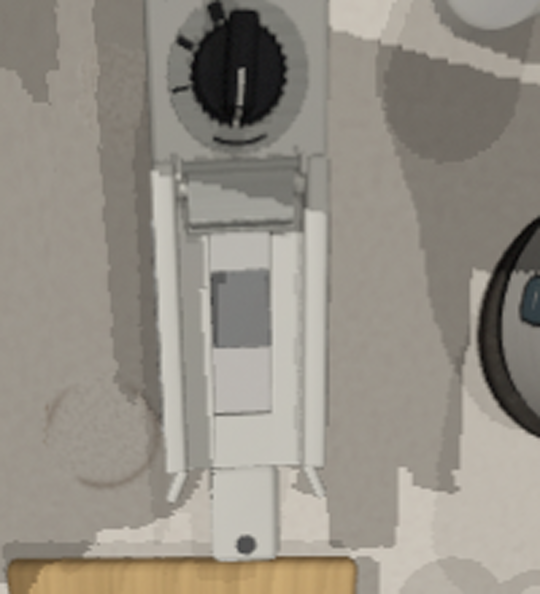

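The crop shows the knob at (238,75) with its white index towards the handle. The bars are on the left side, at (180,90), (185,43) and (215,12). The mouth is at row 467, and the handle spans columns 214–277 and ends at row 558. Next I'll find the slicer axis.

Run:
```python
from h import *
s,c=pickle.load(open("c2.pkl","rb"));f=2.7
g=cv2.cvtColor(c["color"],cv2.COLOR_RGB2GRAY).astype(float)
def edges(r,lo,hi,n):
    p=g[r-1:r+2,lo:hi].mean(0);d=np.diff(p);i=np.argsort(-abs(d))[:n];return [(lo+k+.5+.0,round(d[k])) for k in sorted(i)]
for r in(178,184,190,196,202): print("handle",r,edges(r,318,362,4))
for r in(100,120,140,160,168): print("rail",r,edges(r,300,376,8))
print("end",[(k,round(v)) for k,v in enumerate(g[195:215,340:342].mean(1),195)])
P=lambda u,v,z:ray(c,[[250+(u+.5)/f-.5,(v+.5)/f-.5]],z,s)[0].round(4)
print("hend",P(246.5,558,.08),"mouthL",P(185,467,.092),"mouthR",P(306,467,.092),"handle at mouth",P(245.5,468,.08))
print("dial",P(238,80,.089),"knob axis skirt",P(238.5,75,.095))
```

```text
handle 178 [(np.float64(326.5), -27), (np.float64(328.5), 52), (np.float64(350.5), -24), (np.float64(359.5), -25)]
handle 184 [(np.float64(320.5), 21), (np.float64(328.5), 38), (np.float64(350.5), -23), (np.float64(353.5), 22)]
handle 190 [(np.float64(350.5), -21), (np.float64(351.5), -17), (np.float64(352.5), 16), (np.float64(353.5), 26)]
handle 196 [(np.float64(328.5), 11), (np.float64(350.5), -20), (np.float64(351.5), -20), (np.float64(353.5), 38)]
handle 202 [(np.float64(336.5), -33), (np.float64(337.5), -75), (np.float64(343.5), 44), (np.float64(344.5), 55)]
rail 100 [(np.float64(306.5), 37), (np.float64(307.5), 41), (np.float64(314.5), -35), (np.float64(326.5), -25), (np.float64(349.5), 29), (np.float64(350.5), 29), (np.float64(369.5), -22), (np.float64(370.5), -29)]
rail 120 [(np.float64(307.5), 37), (np.float64(308.5), 38), (np.float64(315.5), -35), (np.float64(324.5), 29), (np.float64(327.5), -63), (np.float64(328.5), -32), (np.float64(350.5), 45), (np.float64(369.5), -33)]
rail 140 [(np.float64(308.5), 35), (np.float64(309.5), 40), (np.float64(316.5), -37), (np.float64(326.
[... 280 characters left out ...]
t64(362.5), 30), (np.float64(369.5), -29)]
rail 168 [(np.float64(310.5), 22), (np.float64(311.5), 37), (np.float64(317.5), -34), (np.float64(318.5), -18), (np.float64(319.5), 18), (np.float64(327.5), 25), (np.float64(362.5), 30), (np.float64(369.5), -29)]
end [(195, 193), (196, 193), (197, 194), (198, 130), (199, 83), (200, 82), (201, 82), (202, 82), (203, 81), (204, 82), (205, 154), (206, 174), (207, 146), (208, 118), (209, 138), (210, 145), (211, 154), (212, 156), (213, 156), (214, 156)]
hend [ 0.4974 -0.0925  0.08  ] mouthL [ 0.4562 -0.0385  0.092 ] mouthR [ 0.5223 -0.0326  0.092 ] handle at mouth [ 0.4906 -0.0388  0.08  ]
dial [0.4644 0.1522 0.089 ] knob axis skirt [0.4641 0.1528 0.095 ]
```

Run:
```python
from h import *
s,c=pickle.load(open("c2.pkl","rb"))
rows=np.array([100,120,140,160,168])
for n,cols in(("LO",[307.1,308.2,309.1,310.2,311.2]),("LI",[314.5,315.5,316.6,317.2,318.1]),("RO",[370.1,369.6,369.6,369.7,369.7])):
    p=ray(c,np.c_[cols,rows],.092,s);k=np.polyfit(p[:,1],p[:,0],1);print(n,90-np.degrees(np.arctan(k[0])),"x at y=-.0375:",np.polyval(k,-.0375),"resid",(np.polyval(k,p[:,1])-p[:,0]).round(4))
ri=ray(c,[[362.8,140],[362.8,160],[362.8,168]],.092,s);print("RI",ri.round(4))
d=pickle.load(open("c0.pkl","rb"))["top"];im=d["color"]
hs=cv2.cvtColor(im,cv2.COLOR_RGB2HSV);m=(hs[...,2]<70).astype(np.uint8);m[:, :250]=0;m[:,285:]=0;m[:215]=0;m[245:]=0
cs=max(cv2.findContours(m,0,2)[0],key=cv2.contourArea);r=cv2.minEnclosingCircle(cs);print(r,"top knob",ray(d,[r[0]],.1))
_,_,a,ce=cv2.connectedComponentsWithStats(m);print(a[1:],ce[1:])
q=lambda u,v:[240+(u+.5)/3.2-.5,185+(v+.5)/3.2-.5]
print("top handle end",ray(d,[q(353,117)],.08),"mouth",ray(d,[q(296,122)],.08))
```

```text
LO 97.9453276821373 x at y=-.0375: 0.44549184785441726 resid [-0.0001 -0.0001  0.0003  0.0004 -0.0005]
LI 97.96653536671653 x at y=-.0375: 0.4559028441762214 resid [ 0.      0.     -0.0001  0.0004 -0.0003]
RO 98.07868840353133 x at y=-.0375: 0.5328648004933372 resid [-0.0003  0.0003  0.0002 -0.0001 -0.0001]
RI [[ 0.5154  0.0148  0.092 ]
 [ 0.5194 -0.0138  0.092 ]
 [ 0.521  -0.0256  0.092 ]]
((264.9114990234375, 230.23008728027344), 9.676214218139648) top knob [[0.45825479 0.15851832 0.1       ]]
[[256 222  19  18 215]
 [275 225   2   8   8]] [[265.46976744 229.74418605]
 [275.875      228.5       ]]
top handle end [[ 0.49290678 -0.09238401  0.08      ]] mouth [[ 0.48713192 -0.03907793  0.08      ]]
```

```bash
python3 -c "
from h import *
delta([.4227,-.365,.11],95.5);delta([.4227,-.365,.0235],95.5)"
```

```text
delta [-0.3323 -0.0595  0.2194] [-0.14 -0.03 -0.43]
delta [-0.3323 -0.0593  0.3059] [-0.14 -0.03 -0.43]
```

Call:
creep_tool(
  plan=[
    {"d":[-5,-1,0],"finger_gap":1},
    {"d":[-10,-2,3],"finger_gap":1},
    {"d":[-14,-3,6],"finger_gap":1},
    {"d":[-18,-3.5,9],"finger_gap":1},
    {"d":[-22,-4,12],"finger_gap":1},
    {"d":[-26,-4.5,15],"finger_gap":1},
    {"d":[-30,-5,18],"rotvec":[0,0,-0.08],"finger_gap":1},
    {"d":[-33.2,-5.9,21],"rotvec":[0,0,-0.08],"finger_gap":1},
    {"d":[-33.2,-5.9,22],"rotvec":[0,0,-0.08],"finger_gap":1},
    {"d":[-33.2,-5.9,22],"rotvec":[0,0,-0.08],"finger_gap":1},
    {"d":[-33.2,-5.9,22],"rotvec":[0,0,-0.08],"finger_gap":1},
  ],
)

```text
time_s: 3.9
position: [0.4239, -0.3634, 0.11]
tcp_rot: [[-0.095, 0.995, -0.002], [0.995, 0.095, 0.002], [0.003, -0.001, -1.0]]
force: [0.1, -0.5, -0.3]
opening: 1.001
grasp_force: 0.0
```

Run:
```python
from h import *
from rig import bot, eyes, monitor, workorder
delta([.4227,-.365,.0235],95.5)
s=monitor.read_state();c=eyes.capture("wrist");t=eyes.capture("top")
pickle.dump((s,c,t),open("c3.pkl","wb"))
a=cv2.resize(c["color"][150:,200:440,::-1],None,fx=2,fy=2);cv2.imwrite("pics/w3.png",a)
```

```text
delta [-0.0017 -0.0012  0.0865] [-0.08 -0.15 -0.04]
```

View pics/w3.png

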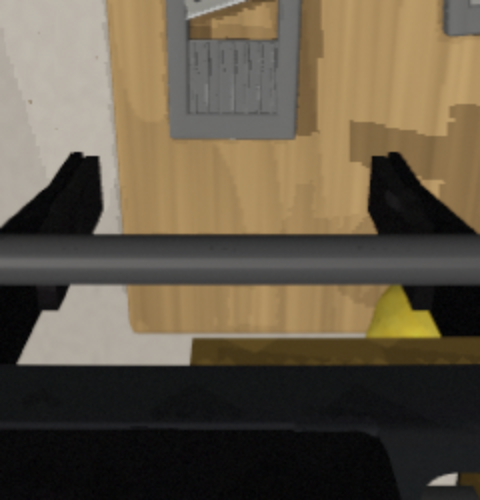

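The view shows the tail edge of the insert at crop row 138, columns 170–297, between the open fingers. I'll locate it.

Run:
```python
from h import *
s,c,t=pickle.load(open("c3.pkl","rb"))
q=lambda u,v:[200+(u+.5)/2-.5,150+(v+.5)/2-.5]
p=ray(c,[q(170,138),q(297,138),q(166,5),q(300,5)],.03,s);print(p.round(4))
p=(p[0]+p[1])/2;print(p);u=np.array([-.0958,.9954]);g=p[:2]+.016*u
delta([*g,.0235],95.5)
```

```text
[[ 0.3957 -0.3845  0.03  ]
 [ 0.4556 -0.3788  0.03  ]
 [ 0.3901 -0.3218  0.03  ]
 [ 0.4488 -0.3162  0.03  ]]
[ 0.42560924 -0.38169025  0.03      ]
delta [-0.002  -0.0012  0.088 ] [0.03 0.03 0.06]
```

Call:
creep_tool(
  plan=[
    {"d":[-0.2,-0.1,4],"finger_gap":1},
    {"d":[-0.2,-0.1,7],"finger_gap":1},
    {"d":[-0.2,-0.1,8],"finger_gap":1},
    {"d":[-0.2,-0.1,8.65],"finger_gap":1},
    {"d":[-0.2,-0.1,8.65],"finger_gap":1},
    {"d":[-0.2,-0.1,8.65],"finger_gap":1},
    {"d":[-0.2,-0.1,8.65],"finger_gap":0.5},
    {"d":[-0.2,-0.1,8.65],"finger_gap":0.5},
    {"d":[-0.2,-0.1,8.65],"finger_gap":0.5},
    {"d":[-0.2,-0.1,8.65],"finger_gap":0.5},
    {"d":[-0.2,-0.1,8.65],"finger_gap":0.5},
    {"d":[-0.2,-0.1,8.65],"finger_gap":0.5},
    {"d":[-0.2,-0.1,8.65],"finger_gap":0.5},
  ],
)

```text
time_s: 5.3
position: [0.4239, -0.3667, 0.0243]
tcp_rot: [[-0.096, 0.995, 0.0], [0.995, 0.096, -0.0], [-0.0, 0.0, -1.0]]
force: [-0.5, -0.1, 2.6]
opening: 0.682
grasp_force: 30.0
```

Call:
creep_tool(
  plan=[
    {"d":[0,0,-1],"finger_gap":0.5},
    {"d":[0,0,-5],"finger_gap":0.5},
    {"d":[0,0,-10],"finger_gap":0.5},
    {"d":[0,0,-13],"finger_gap":0.5},
    {"d":[0,0,-13],"finger_gap":0.5},
    {"d":[0,0,-13],"finger_gap":0.5},
  ],
)

```text
time_s: 5.9
position: [0.4238, -0.3665, 0.1547]
tcp_rot: [[-0.096, 0.995, 0.001], [0.995, 0.096, -0.001], [-0.001, 0.001, -1.0]]
force: [-0.6, 0.3, -0.7]
opening: 0.682
grasp_force: 30.0
```

```bash
python3 -c "
from h import *
delta([.5077,-.1687,.11],98)"
```

```text
delta [0.1889 0.1024 0.0446] [ 0.03  0.06 -2.5 ]
```

In the tool's units: 0.189 m is 18.9, 0.16 m is 16, -2.5 degrees is -0.5.

Call:
creep_tool(
  plan=[
    {"d":[4,2,0],"finger_gap":0.5},
    {"d":[8,4.5,0],"rotvec":[0,0,-0.2],"finger_gap":0.5},
    {"d":[12,7,0],"rotvec":[0,0,-0.4],"finger_gap":0.5},
    {"d":[16,9,1],"rotvec":[0,0,-0.5],"finger_gap":0.5},
    {"d":[18.9,10.25,3],"rotvec":[0,0,-0.5],"finger_gap":0.5},
    {"d":[18.9,10.25,4.46],"rotvec":[0,0,-0.5],"finger_gap":0.5},
    {"d":[18.9,10.25,4.46],"rotvec":[0,0,-0.5],"finger_gap":0.5},
    {"d":[18.9,10.25,4.46],"rotvec":[0,0,-0.5],"finger_gap":0.5},
    {"d":[18.9,10.25,4.46],"rotvec":[0,0,-0.5],"finger_gap":0.5},
  ],
)

```text
time_s: 6.8
position: [0.5078, -0.1694, 0.1094]
tcp_rot: [[-0.138, 0.99, -0.0], [0.99, 0.138, -0.0], [-0.0, -0.0, -1.0]]
force: [0.3, -0.6, -1.6]
opening: 0.681
grasp_force: 30.0
```

Run:
```python
from h import *
from rig import bot, eyes, monitor, workorder
s=monitor.read_state();c=eyes.capture("wrist")
pickle.dump((s,c),open("c4.pkl","wb"))
cv2.imwrite("pics/w4.png",cv2.resize(c["color"][:260,190:450,::-1],None,fx=2.3,fy=2.3,interpolation=cv2.INTER_CUBIC))
```

```text
(no output)
```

View pics/w4.png

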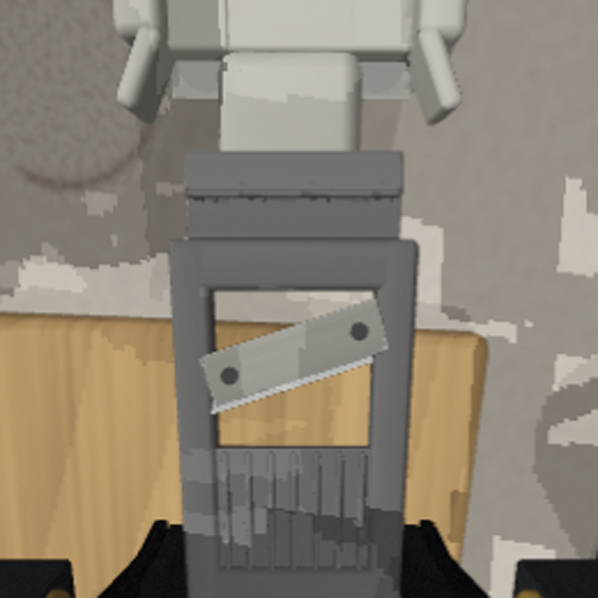

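The gripped insert has its nose tip at crop row 152, columns 185–403. The handle spans columns 222–357 and the flares lie on either side. They are almost aligned, so I'll work out the lateral offset.

Run:
```python
from h import *
s,c=pickle.load(open("c4.pkl","rb"));f=2.3
P=lambda u,v,z:ray(c,[[190+(u+.5)/f-.5,(v+.5)/f-.5]],z,s)[0]
R=s["tcp_rot"];T=lambda p:((R.T@(p-s["position"]))*1000).round(1)
zu=s["position"][2]-.0043
for n,a in dict(tipL=(185,152,zu+.002),tipR=(403,152,zu+.002),shL=(171,240,zu+.01),shR=(417,240,zu+.01),h1L=(222,60,.08),h1R=(357,60,.08),h2L=(222,140,.08),h2R=(357,140,.08),mL=(166,45,.08),mR=(414,45,.08),rL=(161,15,.092),rR=(420,15,.092),fL=(130,32,.092),fR=(450,32,.092),flL=(120,103,.09),flR=(460,103,.09)).items(): print(n,T(P(*a)))
g=cv2.cvtColor(c["color"],cv2.COLOR_RGB2GRAY).astype(int)
for v in (60,100,140): r=int(v/f);row=g[r,275:355];print([ (275+i,int(x)) for i,x in enumerate(np.diff(row)) if abs(x)>14])
```

```text
tipL [104.  -25.2   2.3]
tipR [104.   26.8   2.3]
shL [ 83.9 -28.2  -5.7]
shR [83.9 29.7 -5.7]
h1L [130.2 -18.4  29.4]
h1R [130.2  17.7  29.4]
h2L [110.6 -19.   29.4]
h2R [110.6  18.2  29.4]
mL [133.8 -33.2  29.4]
mR [133.8  32.8  29.4]
rL [137.1 -32.   17.4]
rR [137.1  31.9  17.4]
fL [133.4 -39.9  17.4]
fR [133.5  39.5  17.4]
flL [117.9 -44.1  19.4]
flR [117.9  43.7  19.4]
[(286, 76), (344, -19), (345, -21)]
[(285, 25), (286, 69), (340, -21), (347, 18)]
[(284, 19), (285, 46), (346, 20)]
```

In the tool's units: 0.0234 m is 2.34, 0.05 m is 5.

Call:
creep_tool(
  plan=[
    {"d":[0,-0.1,1.2],"finger_gap":0.5},
    {"d":[0,-0.1,2.34],"finger_gap":0.5},
    {"d":[0,-0.1,2.34],"finger_gap":0.5},
    {"d":[2,-0.1,2.34],"finger_gap":0.5},
    {"d":[3.5,-0.1,2.34],"finger_gap":0.5},
    {"d":[5,-0.1,2.34],"finger_gap":0.5},
  ],
)

```text
time_s: 7.45
position: [0.4994, -0.1183, 0.0859]
tcp_rot: [[-0.139, 0.99, -0.001], [0.99, 0.139, 0.0], [0.0, -0.0, -1.0]]
force: [-0.1, -1.4, -1.9]
opening: 0.682
grasp_force: 30.0
```

Call:
creep_tool(
  plan=[
    {"d":[1.2,0,0],"finger_gap":0.5},
    {"d":[2.4,0,0],"finger_gap":0.5},
    {"d":[3.6,0,0],"finger_gap":0.5},
    {"d":[4.8,0,0],"finger_gap":0.5},
    {"d":[5.4,0,0],"finger_gap":0.5},
    {"d":[5.4,0,0],"finger_gap":0.5},
    {"d":[5.4,0,0],"finger_gap":0.5},
  ],
)

```text
time_s: 8.15
position: [0.4927, -0.0659, 0.0861]
tcp_rot: [[-0.14, 0.99, 0.001], [0.99, 0.14, -0.0], [-0.0, 0.001, -1.0]]
force: [0.4, -0.0, -2.2]
opening: 0.683
grasp_force: 30.0
```

Call:
creep_tool(
  plan=[
    {"d":[0,0,0.08],"finger_gap":0.5},
    {"d":[0,0,0.15],"finger_gap":0.5},
    {"d":[0,0,0.15],"finger_gap":0.5},
  ],
)

```text
time_s: 8.45
position: [0.4925, -0.0662, 0.0844]
tcp_rot: [[-0.138, 0.99, 0.0], [0.99, 0.138, -0.0], [-0.0, 0.0, -1.0]]
force: [0.3, -0.5, -1.3]
opening: 0.684
grasp_force: 30.0
```

Call:
creep_tool(
  plan=[
    {"finger_gap":1},
    {"finger_gap":1},
    {"finger_gap":1},
    {"finger_gap":1},
    {"d":[0,0,-4],"finger_gap":1},
    {"d":[0,0,-8],"finger_gap":1},
    {"d":[-6,0,-9],"finger_gap":0.5},
    {"d":[-6,0,-9],"finger_gap":0},
    {"d":[-6,0,-9],"finger_gap":0},
    {"d":[-6,0,-9],"finger_gap":0},
    {"d":[-6,0,-9],"finger_gap":0},
  ],
)

```text
time_s: 9.55
position: [0.4994, -0.1238, 0.1736]
tcp_rot: [[-0.14, 0.99, -0.003], [0.99, 0.14, 0.002], [0.002, -0.003, -1.0]]
force: [0.4, 0.4, 0.4]
opening: 0.63
grasp_force: 0.0
```

Run:
```python
from h import *
from rig import bot, eyes, monitor, workorder
s=monitor.read_state();c=eyes.capture("wrist");t=eyes.capture("top")
pickle.dump((s,c,t),open("c5.pkl","wb"))
cv2.imwrite("pics/w5.png",cv2.resize(c["color"][:270,190:450,::-1],None,fx=2.2,fy=2.2,interpolation=cv2.INTER_CUBIC))
```

```text
(no output)
```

View pics/w5.png

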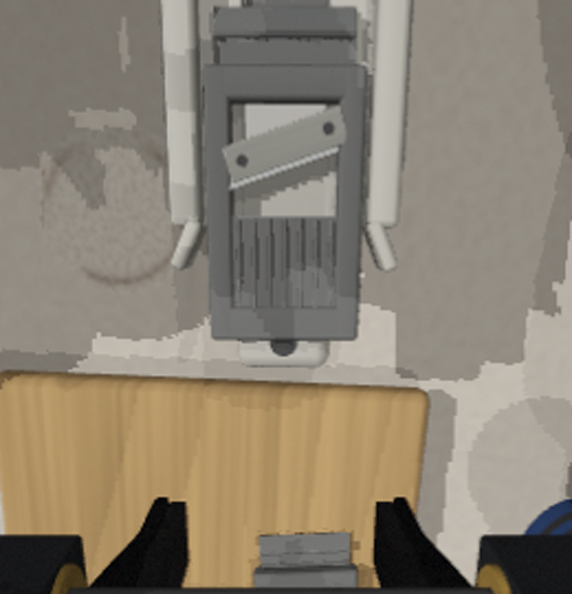

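The insert lies straight in the slideway, with its tail edge at crop row 341 and columns 211–358, still over the handle. Now I'll push the tail with shut fingers.

```bash
python3 -c "
from h import *
s,c,t=pickle.load(open('c5.pkl','rb'))
p=ray(c,[[190+211/2.2,341/2.2],[190+358/2.2,341/2.2]],.09,s);print((s['tcp_rot'].T@(p-s['position']).T).T.round(4))"
```

```text
[[ 0.0414 -0.0273  0.0837]
 [ 0.0414  0.0325  0.0836]]
```

Call:
creep_tool(
  plan=[
    {"d":[2.4,0.1,0],"finger_gap":0},
    {"d":[2.4,0.1,3],"finger_gap":0},
    {"d":[2.4,0.1,5],"finger_gap":0},
    {"d":[2.4,0.1,5],"finger_gap":0},
    {"d":[2.4,0.1,5],"finger_gap":0},
    {"d":[2.4,0.1,5],"finger_gap":0},
  ],
)

```text
time_s: 10.25
position: [0.499, -0.1014, 0.1253]
tcp_rot: [[-0.139, 0.99, 0.001], [0.99, 0.139, -0.001], [-0.001, 0.001, -1.0]]
force: [-0.7, -0.2, 0.1]
opening: 0.031
grasp_force: 0.0
```

In the tool's units: 0.001 m is 0.1, 0.0415 m is 4.15.

Call:
creep_tool(
  plan=[
    {"d":[0,0.1,2],"finger_gap":0},
    {"d":[0,0.1,3.6],"finger_gap":0},
    {"d":[0,0.1,4.15],"finger_gap":0},
    {"d":[0,0.1,4.15],"finger_gap":0},
    {"d":[0,0.1,4.15],"finger_gap":0},
  ],
)

```text
time_s: 10.75
position: [0.4999, -0.1014, 0.0838]
tcp_rot: [[-0.139, 0.99, 0.001], [0.99, 0.139, -0.001], [-0.001, 0.001, -1.0]]
force: [0.0, -0.3, -0.3]
opening: 0.006
grasp_force: 0.0
```

Call:
creep_tool(
  plan=[
    {"d":[0.6,0,0],"finger_gap":0},
    {"d":[1.2,0,0],"finger_gap":0},
    {"d":[1.8,0,0],"finger_gap":0},
    {"d":[2.4,0,0],"finger_gap":0},
    {"d":[3,0,0],"finger_gap":0},
    {"d":[3.6,0,0],"finger_gap":0},
    {"d":[4,0,0],"finger_gap":0},
    {"d":[4,0,0],"finger_gap":0},
  ],
)

```text
time_s: 11.55
position: [0.4932, -0.0606, 0.0829]
tcp_rot: [[-0.14, 0.99, -0.001], [0.99, 0.14, 0.001], [0.001, -0.001, -1.0]]
force: [-0.5, -0.5, 0.2]
opening: -0.0
grasp_force: 0.0
```

In the tool's units: 0.022 m is 2.2, 0.018 m is 1.8.

Call:
creep_tool(
  plan=[
    {"d":[0.6,0,-0.1],"finger_gap":0},
    {"d":[1.2,0,-0.1],"finger_gap":0},
    {"d":[1.8,0,-0.1],"finger_gap":0},
    {"d":[2.2,0,-0.1],"finger_gap":0},
    {"d":[2.2,0,-0.1],"finger_gap":0},
  ],
)

```text
time_s: 12.05
position: [0.4913, -0.04, 0.0842]
tcp_rot: [[-0.14, 0.99, 0.001], [0.99, 0.14, -0.001], [-0.002, 0.001, -1.0]]
force: [0.4, -2.3, -0.6]
opening: 0.007
grasp_force: 1.6
```

Call:
creep_tool(
  plan=[
    {"d":[0.4,0,0],"finger_gap":0},
    {"d":[0.8,0,0],"finger_gap":0},
    {"d":[1.1,0,0],"finger_gap":0},
    {"d":[1.1,0,0],"finger_gap":0},
  ],
)

```text
time_s: 12.45
position: [0.4891, -0.0284, 0.0841]
tcp_rot: [[-0.139, 0.99, 0.0], [0.99, 0.139, 0.0], [0.0, 0.0, -1.0]]
force: [1.5, -1.8, 0.3]
opening: 0.005
grasp_force: 0.7
```

Call:
creep_tool(
  plan=[
    {"d":[0.1,0,0],"finger_gap":0},
    {"d":[0.2,0,0],"finger_gap":0},
    {"d":[0.3,0,0],"finger_gap":0},
    {"d":[0.3,0,0],"finger_gap":0},
  ],
)

```text
time_s: 12.85
position: [0.4897, -0.0274, 0.0843]
tcp_rot: [[-0.141, 0.99, 0.002], [0.99, 0.141, -0.003], [-0.003, 0.001, -1.0]]
force: [-0.7, -7.2, -1.2]
opening: 0.006
grasp_force: 4.0
```

In the tool's units: 0.002 m is 0.2, 0.0015 m is 0.15.

Call:
creep_tool(
  plan=[
    {"d":[0.1,0,0],"finger_gap":0},
    {"d":[0.15,0,0],"finger_gap":0},
    {"d":[0.2,0,0],"finger_gap":0},
    {"d":[0.2,0,0],"finger_gap":0},
  ],
)

```text
time_s: 13.25
position: [0.4905, -0.0271, 0.0845]
tcp_rot: [[-0.142, 0.99, 0.004], [0.99, 0.142, -0.005], [-0.006, 0.003, -1.0]]
force: [0.4, -13.4, -0.3]
opening: 0.004
grasp_force: 6.6
```

Call:
creep_tool(
  plan=[
    {"d":[0.1,0,0],"finger_gap":0},
    {"d":[0.15,0,0],"finger_gap":0},
    {"d":[0.2,0,0],"finger_gap":0},
    {"d":[0.2,0,0],"finger_gap":0},
  ],
)

```text
time_s: 13.65
position: [0.4913, -0.0268, 0.0848]
tcp_rot: [[-0.143, 0.99, 0.006], [0.99, 0.143, -0.008], [-0.009, 0.005, -1.0]]
force: [0.3, -18.4, 0.0]
opening: 0.004
grasp_force: 9.3
```

Run:
```python
from h import *
from rig import bot, eyes, monitor, workorder
s=monitor.read_state();c=eyes.capture("wrist")
pickle.dump((s,c),open("c6.pkl","wb"))
cv2.imwrite("pics/w6.png",cv2.resize(c["color"][:270,190:450,::-1],None,fx=2.2,fy=2.2,interpolation=cv2.INTER_CUBIC))
```

```text
(no output)
```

View pics/w6.png

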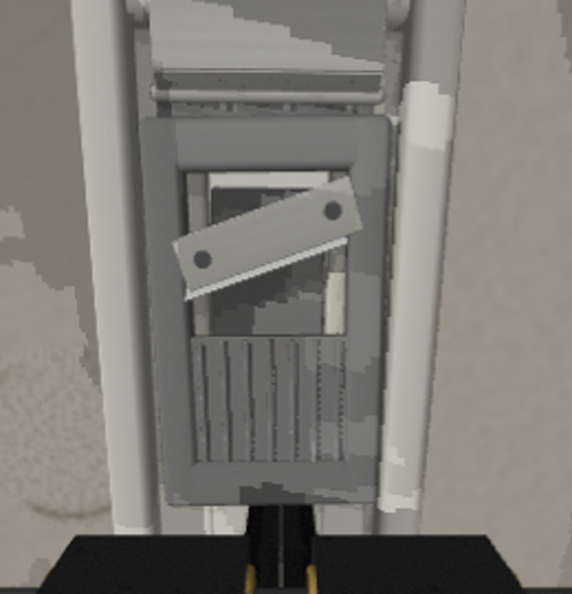

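The insert's plate front is at row 117, up against the clip's edge at rows 90–105. The tail is at row 505, and the shut fingers touch it. The force rose sharply to 18 N with almost no travel, so it is at the solid stop. I'll back off and check it along with the knob.

In the tool's units: -0.215 m is -21.5, -0.17 m is -17.

Call:
creep_tool(
  plan=[
    {"d":[-1.2,0,0],"finger_gap":0},
    {"d":[-1.4,0,-3],"finger_gap":0},
    {"d":[-1.4,0,-7],"finger_gap":0.3},
    {"d":[-1.4,0,-12],"finger_gap":0.5},
    {"d":[2,-1,-17],"finger_gap":0.5},
    {"d":[4,-2,-21.5],"finger_gap":0.5},
    {"d":[4,-2,-21.5],"finger_gap":0.5},
    {"d":[4,-2,-21.5],"finger_gap":0.5},
    {"d":[4,-2,-21.5],"finger_gap":0.5},
  ],
)

```text
time_s: 14.6
position: [0.4619, 0.0151, 0.2978]
tcp_rot: [[-0.139, 0.99, -0.002], [0.99, 0.139, 0.001], [0.001, -0.002, -1.0]]
force: [-0.8, 0.1, -0.2]
opening: 0.477
grasp_force: 0.0
```

Run:
```python
from h import *
from rig import bot, eyes, monitor, workorder
s=monitor.read_state();c=eyes.capture("wrist");t=eyes.capture("top")
pickle.dump((s,c,t),open("c7.pkl","wb"))
cv2.imwrite("pics/w7.png",cv2.resize(c["color"][:230,220:440,::-1],None,fx=2.6,fy=2.6,interpolation=cv2.INTER_CUBIC))
```

View pics/w7.png

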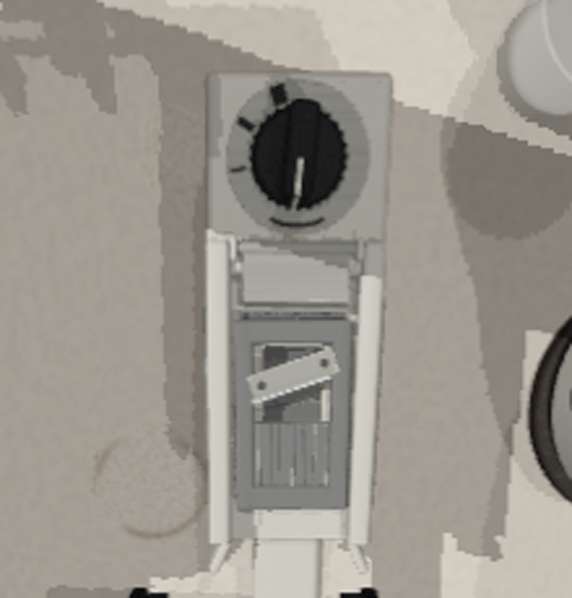

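The insert plate spans rows 320–508, with its front at the clip. The rails end at row 540. The knob is at (299,155), its index points down towards the handle, and the dial bars are at the upper left. I'll measure these.

Run:
```python
from h import *
s,c,t=pickle.load(open("c7.pkl","rb"));f=2.6
R=s["tcp_rot"]
def T(u,v,z):
    p=ray(c,[[220+(u+.5)/f-.5,(v+.5)/f-.5]],z,s)[0];return ((R.T@(p-s["position"]))*1000).round(1),p.round(4)
for n,a in dict(tailL=(237,508,.09),tailR=(348,508,.09),frL=(237,320,.09),frR=(356,320,.09),reL=(218,542,.092),reR=(358,543,.092),headL=(208,73,.088),headR=(392,73,.088),headNL=(208,232,.088),headNR=(386,241,.088),dialL=(227,155,.088),dialR=(371,155,.088),dialT=(300,78,.088),dialB=(300,234,.088),skirtL=(250,155,.096),skirtR=(347,155,.096),idx=(300,160,.117),idxend=(297,204,.1),bthick=(278,95,.088),bmid=(245,124,.088),bthin=(236,170,.088)).items(): print(n,*T(*a))
g=cv2.cvtColor(c["color"],cv2.COLOR_RGB2GRAY)
m=(g<60).astype(np.uint8);m[:, :300]=0;m[:,360:]=0;m[95:]=0
m=cv2.morphologyEx(m,cv2.MORPH_OPEN,np.ones((9,9)))
k=max(cv2.findContours(m,0,2)[0],key=cv2.contourArea);e=cv2.fitEllipse(k);print(e,cv2.minEnclosingCircle(k))
for z in(.092,.097): p=ray(c,[e[0]],z,s)[0];print(p,R.T@(p-s["position"])*1000)
```

```text
tailL [-35.6  -8.  207.8] [ 0.4585 -0.0211  0.09  ]
tailR [-35.6  52.1 207.7] [ 0.5179 -0.0127  0.09  ]
frL [ 63.   -7.3 207.9] [0.4454 0.0767 0.09  ]
frR [ 63.1  52.2 207.8] [0.5044 0.085  0.09  ]
reL [-54.5 -18.5 205.8] [ 0.4507 -0.0412  0.092 ]
reR [-55.1  58.  205.6] [ 0.5266 -0.0311  0.092 ]
headL [173.2 -20.  210.1] [0.4175 0.1841 0.088 ]
headR [173.3  64.6 209.9] [0.5012 0.1959 0.088 ]
headNL [104.5 -21.2 210. ] [0.4259 0.1158 0.088 ]
headNR [100.4  65.6 209.8] [0.5124 0.1239 0.088 ]
dialL [138.7 -11.6 210. ] [0.4306 0.1511 0.088 ]
dialR [138.8  56.5 209.8] [0.498  0.1606 0.088 ]
dialT [171.2  22.3 209.9] [0.4597 0.1879 0.088 ]
dialB [103.6  23.6 209.9] [0.4703 0.1212 0.088 ]
skirtL [137.5  -0.7 202. ] [0.4416 0.1514 0.096 ]
skirtR [137.6  44.2 201.9] [0.486  0.1577 0.096 ]
idx [132.4  21.2 180.9] [0.464  0.1493 0.117 ]
idxend [116.1  21.2 197.9] [0.4662 0.1331 0.1   ]
bthick [164.2  12.3 210. ] [0.4507 0.1796 0.088 ]
bmid [152.  -3. 210.] [0.4372 0.1654 0.088 ]
bthin [132.2  -7.4 210. ] [0.4357 0.1452 0.088 ]
((334.33349609375, 58.06141662597656), (36.08780288696289, 37.984214782714844), 19.879261016845703) ((334.0, 58.47297286987305), 20.693012237548828)
[0.46350973 0.15648016 0.092     ] [139.53070931  21.74851595 205.91516939]
[0.46334259 0.15566506 0.097     ] [138.75236775  21.4576641  200.91497886]
```

The manual's scale: shifts go in cm and turns go in units of 5 degrees. Converting my numbers, 0.2127 m is 21.27, 0.2 m is 20.

Call:
creep_tool(
  plan=[
    {"d":[-3,1,5],"finger_gap":0},
    {"d":[-5.3,1.95,10],"finger_gap":0},
    {"d":[-5.3,1.95,14],"finger_gap":0},
    {"d":[-5.3,1.95,18],"finger_gap":0},
    {"d":[-5.3,1.95,20],"finger_gap":0},
    {"d":[-5.3,1.95,21.27],"finger_gap":0},
    {"d":[-5.3,1.95,21.27],"finger_gap":0},
    {"d":[-5.3,1.95,21.27],"finger_gap":0},
  ],
)

```text
time_s: 15.5
position: [0.4889, -0.0351, 0.0852]
tcp_rot: [[-0.138, 0.99, -0.003], [0.99, 0.138, 0.001], [0.001, -0.003, -1.0]]
force: [-0.4, 0.2, -0.3]
opening: 0.007
grasp_force: 0.0
```

Call:
creep_tool(
  plan=[
    {"d":[0.3,0,0],"finger_gap":0},
    {"d":[0.6,0,0],"finger_gap":0},
    {"d":[0.8,0,0],"finger_gap":0},
    {"d":[1,0,0],"finger_gap":0},
    {"d":[1,0,0],"finger_gap":0},
  ],
)

```text
time_s: 16.0
position: [0.49, -0.0273, 0.0875]
tcp_rot: [[-0.142, 0.99, 0.005], [0.99, 0.142, -0.005], [-0.006, 0.004, -1.0]]
force: [-0.7, -9.8, -0.9]
opening: 0.004
grasp_force: 4.5
```

Call:
creep_tool(
  plan=[
    {"d":[0.2,0,0],"finger_gap":0},
    {"d":[0.4,0,0],"finger_gap":0},
    {"d":[0.6,0,0],"finger_gap":0},
    {"d":[0.6,0,0],"finger_gap":0},
  ],
)

```text
time_s: 16.4
position: [0.4904, -0.0261, 0.0878]
tcp_rot: [[-0.147, 0.989, 0.007], [0.989, 0.147, -0.013], [-0.014, 0.005, -1.0]]
force: [-2.0, -26.4, -0.6]
opening: 0.006
grasp_force: 13.0
```

The second push met the same hard stop, at 26 N and the same position, so the insert is home. I'll back off, check how tall the jug beside the knob is against the gripper's sweep, and compute the knob approach.

In the tool's units: -0.11 m is -11, -0.07 m is -7.

Call:
creep_tool(
  plan=[
    {"d":[-2,0,0],"finger_gap":0},
    {"d":[-2.5,0,-3],"finger_gap":0.3},
    {"d":[-2.5,0,-7],"finger_gap":0.5},
    {"d":[-2.5,0,-11],"finger_gap":0.5},
    {"d":[-2.5,0,-11],"finger_gap":0.5},
  ],
)

```text
time_s: 16.9
position: [0.4944, -0.0446, 0.2018]
tcp_rot: [[-0.139, 0.99, 0.012], [0.99, 0.139, -0.004], [-0.005, 0.012, -1.0]]
force: [0.6, -0.8, -1.0]
opening: 0.282
grasp_force: 0.0
```

Run:
```python
from h import *
d=pickle.load(open("c0.pkl","rb"));c=d["scene"]
b=ray(c,[[286,166]],0)[0];print("base",b)
print([(z,proj(c,[[b[0],b[1],z]]).round(0)) for z in(.05,.1,.15,.2)])
print("top view base",proj(d["top"],[b]),ray(d["top"],[[243,185]],0),ray(d["top"],[[243,185]],.12))
delta([.464,.155,.14],97.5)
a=c["color"][115:185,240:340,::-1];b=d["top"]["color"][160:260,215:315,::-1]
cv2.imwrite("pics/glass.png",np.hstack([cv2.resize(a,(400,280),interpolation=2),cv2.resize(b,(280,280),interpolation=2)]))
```

```text
base [0.60594024 0.245108   0.        ]
[(0.05, array([[285., 156.]])), (0.1, array([[285., 146.]])), (0.15, array([[284., 136.]])), (0.2, array([[283., 125.]]))]
top view base [[245.71912497 188.33415405]] [[0.61695003 0.25472617 0.        ]] [[0.58908127 0.22709808 0.12      ]]
delta [ 0.2022 -0.003   0.0607] [0.66 0.3  0.51]
```

View pics/glass.png

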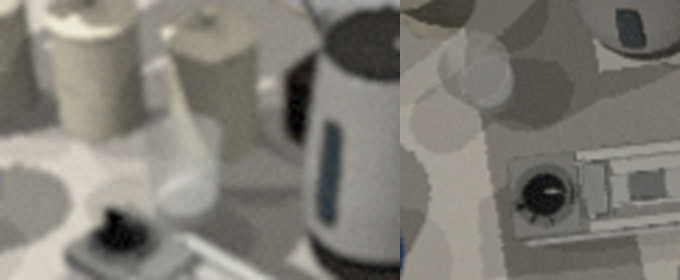

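The glass is only about 0.10 m tall and 0.17 m from the knob, below and outside the gripper body's sweep. I'll approach the knob.

In the tool's units: 0.14 m is 14, -0.003 m is -0.3, 0.5 degrees is 0.1.

Call:
creep_tool(
  plan=[
    {"d":[4,0,0],"finger_gap":0.5},
    {"d":[9,0,0],"rotvec":[0,0,0.1],"finger_gap":0.5},
    {"d":[14,-0.2,0],"rotvec":[0,0,0.1],"finger_gap":0.5},
    {"d":[18,-0.3,2],"rotvec":[0,0,0.1],"finger_gap":0.5},
    {"d":[20.2,-0.3,4],"rotvec":[0,0,0.1],"finger_gap":0.5},
    {"d":[20.2,-0.3,6],"rotvec":[0,0,0.1],"finger_gap":0.5},
    {"d":[20.2,-0.3,6],"rotvec":[0,0,0.1],"finger_gap":0.5},
    {"d":[20.2,-0.3,6],"rotvec":[0,0,0.1],"finger_gap":0.5},
  ],
)

```text
time_s: 17.7
position: [0.4593, 0.1559, 0.1363]
tcp_rot: [[-0.131, 0.991, -0.001], [0.991, 0.131, -0.0], [0.0, -0.001, -1.0]]
force: [0.0, -1.7, 0.6]
opening: 0.498
grasp_force: 0.0
```

Run:
```python
from h import *
delta([.464,.155,.1005],97.5)
from rig import bot, eyes, monitor, workorder
t=eyes.capture("top");pickle.dump((monitor.read_state(),t),open("c8.pkl","wb"))
```

```text
delta [-0.0015  0.0046  0.0358] [-0.06 -0.    0.01]
```

Call:
creep_tool(
  plan=[
    {"d":[-0.15,0.46,0],"finger_gap":0.5},
    {"d":[-0.15,0.46,1.5],"finger_gap":0.5},
    {"d":[-0.15,0.46,2.8],"finger_gap":0.5},
    {"d":[-0.15,0.46,3.55],"finger_gap":0.5},
    {"d":[-0.15,0.46,3.55],"finger_gap":0.5},
    {"d":[-0.15,0.46,3.55],"finger_gap":0.5},
  ],
)

```text
time_s: 18.35
position: [0.465, 0.1547, 0.1013]
tcp_rot: [[-0.13, 0.992, 0.001], [0.992, 0.13, 0.0], [-0.0, 0.001, -1.0]]
force: [-0.5, -0.9, 0.3]
opening: 0.502
grasp_force: 0.0
```

Call:
creep_tool(
  plan=[
    {"finger_gap":0.08},
    {"finger_gap":0.08},
    {"finger_gap":0.08},
    {"finger_gap":0.08},
    {"finger_gap":0.08},
    {"finger_gap":0.08},
    {"finger_gap":0.08},
  ],
)

```text
time_s: 19.05
position: [0.4629, 0.1547, 0.1008]
tcp_rot: [[-0.131, 0.991, -0.003], [0.991, 0.131, -0.001], [-0.0, -0.003, -1.0]]
force: [-4.0, -2.5, 4.4]
opening: 0.159
grasp_force: 29.9
```

```bash
python3 -c "
from rig import bot, eyes, monitor, workorder
s=monitor.read_state();R=s['tcp_rot'];print(R.T@s['force'],s['moment'],s['position'])"
```

```text
[-1.98481942 -4.33658832 -4.35967594] [-0.38190718  0.84318264 -0.00752162] [0.46292341 0.15473273 0.10081948]
```

Call:
creep_tool(
  plan=[
    {"d":[0,-0.15,0],"finger_gap":0.08},
    {"d":[0,-0.15,-0.3],"finger_gap":0.08},
    {"d":[0,-0.15,-0.6],"finger_gap":0.08},
    {"d":[0,-0.15,-0.95],"finger_gap":0.08},
    {"d":[0,-0.15,-0.95],"finger_gap":0.08},
    {"d":[0,-0.15,-0.95],"finger_gap":0.08},
  ],
)

```text
time_s: 19.65
position: [0.4629, 0.1547, 0.1107]
tcp_rot: [[-0.131, 0.991, 0.0], [0.991, 0.131, -0.0], [-0.0, 0.0, -1.0]]
force: [-3.1, -1.1, 1.6]
opening: 0.153
grasp_force: 29.9
```

```bash
python3 -c "
from rig import bot, eyes, monitor, workorder
s=monitor.read_state();R=s['tcp_rot'];print(R.T@s['force'],s['moment'],s['position'])"
```

```text
[-0.66245966 -3.21322358 -1.62465061] [-0.31721224  0.55413464  0.04550507] [0.46290187 0.15471847 0.11069879]
```

In the tool's units: -0.001 m is -0.1, 30 degrees is 6.

Call:
creep_tool(
  plan=[
    {"d":[0,-0.1,0],"finger_gap":0.08},
    {"d":[0,-0.1,0],"rotvec":[0,0,1.2],"finger_gap":0.08},
    {"d":[0,-0.1,0],"rotvec":[0,0,2.4],"finger_gap":0.08},
    {"d":[0,-0.1,0],"rotvec":[0,0,3.6],"finger_gap":0.08},
    {"d":[0,-0.1,0],"rotvec":[0,0,4.8],"finger_gap":0.08},
    {"d":[0,-0.1,0],"rotvec":[0,0,6],"finger_gap":0.08},
    {"d":[0,-0.1,0],"rotvec":[0,0,6],"finger_gap":0.08},
  ],
)

```text
time_s: 20.35
position: [0.4628, 0.1547, 0.1107]
tcp_rot: [[0.383, 0.924, 0.002], [0.924, -0.383, 0.0], [0.001, 0.002, -1.0]]
force: [-0.4, -1.8, 1.7]
opening: 0.159
grasp_force: 29.9
```

```bash
python3 -c "
from rig import bot, eyes, monitor, workorder
s=monitor.read_state();R=s['tcp_rot'];print(R.T@s['force'],s['moment'],s['position'],s['joint_positions'])"
```

```text
[-1.83037104  0.29548579 -1.71031631] [-0.23342482  0.42230009  0.01463016] [0.46280539 0.15474641 0.11069431] [5.33631771e+00 3.01510262e+01 1.07544579e+02 9.50484677e-03
 4.21928262e+01 2.78323909e+01]
```

In the tool's units: 90 degrees is 18.

Call:
creep_tool(
  plan=[
    {"rotvec":[0,0,1.4],"finger_gap":0.08},
    {"rotvec":[0,0,2.8],"finger_gap":0.08},
    {"rotvec":[0,0,4.2],"finger_gap":0.08},
    {"rotvec":[0,0,5.6],"finger_gap":0.08},
    {"rotvec":[0,0,7],"finger_gap":0.08},
    {"rotvec":[0,0,8.4],"finger_gap":0.08},
    {"rotvec":[0,0,9.8],"finger_gap":0.08},
    {"rotvec":[0,0,11.2],"finger_gap":0.08},
    {"rotvec":[0,0,12.6],"finger_gap":0.08},
    {"rotvec":[0,0,14],"finger_gap":0.08},
    {"rotvec":[0,0,15.4],"finger_gap":0.08},
    {"rotvec":[0,0,16.8],"finger_gap":0.08},
    {"rotvec":[0,0,18],"finger_gap":0.08},
    {"rotvec":[0,0,18],"finger_gap":0.08},
    {"rotvec":[0,0,18],"finger_gap":0.08},
  ],
)

```text
time_s: 21.85
position: [0.4628, 0.1548, 0.1106]
tcp_rot: [[0.925, -0.38, 0.002], [-0.38, -0.925, 0.0], [0.002, -0.001, -1.0]]
force: [-0.2, 0.7, 2.6]
opening: 0.16
grasp_force: 29.9
```

Run:
```python
from h import *
from rig import bot, eyes, monitor, workorder
s=monitor.read_state();R=s['tcp_rot'];print(R.T@s['force'],s['moment'],s['position'],s['joint_positions'],np.degrees(np.arctan2(R[1,0],R[0,0])))
```

```text
[-0.42460773 -0.59187587 -2.62722021] [-0.01576562  0.35364835  0.00774592] [0.46275058 0.15479896 0.11064215] [5.33872992e+00 3.01558798e+01 1.07548384e+02 1.99548786e-02
 4.21903024e+01 1.17642409e+02] -22.31849775886823
```

Call:
creep_tool(
  plan=[
    {"d":[0,0,0.3],"finger_gap":0.08},
    {"d":[0,0,0.6],"finger_gap":0.08},
    {"d":[0,0,0.9],"finger_gap":0.08},
    {"d":[0,0,1.05],"finger_gap":0.08},
    {"d":[0,0,1.15],"finger_gap":0.08},
    {"d":[0,0,1.15],"finger_gap":0.08},
  ],
)

```text
time_s: 22.45
position: [0.4628, 0.1548, 0.1006]
tcp_rot: [[0.924, -0.382, 0.002], [-0.382, -0.924, 0.0], [0.002, -0.001, -1.0]]
force: [-2.6, 0.4, 18.3]
opening: 0.157
grasp_force: 29.9
```

Run:
```python
from rig import bot, eyes, monitor, workorder
s=monitor.read_state();R=s['tcp_rot'];print(R.T@s['force'],s['moment'],s['position'])
```

```text
[ -2.52943553   0.57396699 -18.27906657] [0.02355487 0.65042872 0.02984123] [0.46278363 0.1548113  0.10060582]
```

In the tool's units: -0.19 m is -19, -0.15 m is -15, -40 degrees is -8.

Call:
creep_tool(
  plan=[
    {"d":[0,0,-0.1],"finger_gap":0.08},
    {"d":[0,0,-0.1],"finger_gap":0.5},
    {"d":[0,0,-0.1],"finger_gap":0.5},
    {"d":[0,0,-0.1],"finger_gap":0.5},
    {"d":[0,0,-0.1],"finger_gap":0.5},
    {"d":[0,0,-0.1],"finger_gap":0.5},
    {"d":[0,0,-2],"finger_gap":0.5},
    {"d":[0,0,-6],"finger_gap":0.5},
    {"d":[0,0,-11],"finger_gap":0.5},
    {"d":[0,0,-15],"finger_gap":0.5},
    {"d":[-5,0,-19],"rotvec":[0,0,-1.6],"finger_gap":0.5},
    {"d":[-8,0,-19],"rotvec":[0,0,-3.2],"finger_gap":0.5},
    {"d":[-8,0,-19],"rotvec":[0,0,-4.8],"finger_gap":0.5},
    {"d":[-8,0,-19],"rotvec":[0,0,-6.4],"finger_gap":0.5},
    {"d":[-8,0,-19],"rotvec":[0,0,-8],"finger_gap":0.5},
    {"d":[-8,0,-19],"rotvec":[0,0,-8],"finger_gap":0.5},
    {"d":[-8,0,-19],"rotvec":[0,0,-8],"finger_gap":0.5},
  ],
)

```text
time_s: 24.15
position: [0.3879, 0.1852, 0.2887]
tcp_rot: [[0.955, 0.298, -0.0], [0.298, -0.955, -0.0], [-0.0, -0.0, -1.0]]
force: [-0.2, 0.7, -0.8]
opening: 0.502
grasp_force: 0.0
```

Run:
```python
from h import *
from rig import bot, eyes, monitor, workorder
s=monitor.read_state();c=eyes.capture("wrist");t=eyes.capture("top");pickle.dump((s,c,t),open("c9.pkl","wb"))
ax=np.array([.4630,.1550])
print("knob px",proj(c,[[*ax,.1]],s))
# white index line on black knob
hs=cv2.cvtColor(c["color"],cv2.COLOR_RGB2HSV).astype(int)
k=proj(c,[[*ax,.1]],s)[0];v=hs[...,2];yy,xx=np.mgrid[:400,:640]
rad=np.hypot(xx-k[0],yy-k[1])
dark=((v<60)&(rad<32)).astype(np.uint8);n,_,st,_=cv2.connectedComponentsWithStats(dark);print(st[1:][st[1:,4]>30])
L=(v>110)&(rad<18);pts=np.argwhere(L)[:,::-1];print(len(pts))
if len(pts):
    p=ray(c,pts,.115,s)[:,:2]-ax;m=p.mean(0);print("mean dir yaw",m,np.degrees(np.arctan2(m[1],m[0])),"clockwise angle",np.radians((97.7+180-np.degrees(np.arctan2(m[1],m[0])))%360))
a=pickle.load(open("c0.pkl","rb"))["top"]["color"].astype(int);d=abs(a-t["color"].astype(int)).sum(2)>60
for n,(x0,x1,y0,y1) in dict(grater=(384,424,196,226),lemon=(455,482,200,226),bowl=(168,218,228,276),mug=(366,402,136,176)).items(): print(n,d[y0:y1,x0:x1].mean())
```

```text
knob px [[357.67624963 125.33906968]]
[[340 106  37  38 988]]
20
mean dir yaw [-0.01052644  0.00338434] 162.17696886579776 clockwise angle 2.016257255175748
grater 0.0
lemon 0.0
bowl 0.49083333333333334
mug 0.0
```

```bash
python3 -c "
from h import *
delta([.4532,-.0286,.3296],95)"
```

```text
delta [-0.0017  0.2235 -0.0409] [-1.000e-02  1.000e-02 -7.762e+01]
```

Call:
creep_tool(
  plan=[
    {"d":[0,4,-2],"rotvec":[0,0,-1.6],"finger_gap":0.5},
    {"d":[0,8,-4],"rotvec":[0,0,-3.2],"finger_gap":0.5},
    {"d":[0,12,-4],"rotvec":[0,0,-4.8],"finger_gap":0.5},
    {"d":[0,16,-4],"rotvec":[0,0,-6.4],"finger_gap":0.5},
    {"d":[0,20,-4],"rotvec":[0,0,-8],"finger_gap":0.5},
    {"d":[-0.17,22.35,-4.1],"rotvec":[0,0,-9.6],"finger_gap":0.5},
    {"d":[-0.17,22.35,-4.1],"rotvec":[0,0,-11.2],"finger_gap":0.5},
    {"d":[-0.17,22.35,-4.1],"rotvec":[0,0,-12.8],"finger_gap":0.5},
    {"d":[-0.17,22.35,-4.1],"rotvec":[0,0,-14.4],"finger_gap":0.5},
    {"d":[-0.17,22.35,-4.1],"rotvec":[0,0,-15.52],"finger_gap":0.5},
    {"d":[-0.17,22.35,-4.1],"rotvec":[0,0,-15.52],"finger_gap":0.5},
    {"d":[-0.17,22.35,-4.1],"rotvec":[0,0,-15.52],"finger_gap":0.5},
    {"d":[-0.17,22.35,-4.1],"rotvec":[0,0,-15.52],"finger_gap":0.5},
  ],
)

```text
time_s: 25.55
position: [0.4536, -0.0284, 0.3298]
tcp_rot: [[-0.087, 0.996, -0.0], [0.996, 0.087, 0.0], [0.0, -0.0, -1.0]]
force: [0.5, 0.1, -0.1]
opening: 0.502
grasp_force: 0.0
```

Run:
```python
from h import *
from rig import bot, eyes, monitor, workorder
s=monitor.read_state();c=eyes.capture("wrist");t=eyes.capture("top");pickle.dump((s,c,t),open("c10.pkl","wb"))
a=pickle.load(open("c0.pkl","rb"))["top"]["color"].astype(int);d=abs(a-t["color"].astype(int)).sum(2)>60
for n,(x0,x1,y0,y1) in dict(grater=(384,424,196,226),lemon=(455,482,200,226),bowl=(168,218,228,276),mug=(366,402,136,176)).items(): print(n,d[y0:y1,x0:x1].mean())
def blob(im):
    h=cv2.cvtColor(im.astype(np.uint8),cv2.COLOR_RGB2HSV);m=cv2.inRange(h,(100,120,30),(125,255,255));m[:, :150]=0;m[:,230:]=0;m[:215]=0;m[285:]=0
    k=cv2.moments(m,True);return k["m10"]/k["m00"],k["m01"]/k["m00"],k["m00"]
print(blob(a),blob(t["color"]))
# tail edge along the slideway axis
u=np.array([np.cos(np.radians(97.7)),np.sin(np.radians(97.7))]);kn=np.array([.4635,.155]);q=np.arange(-85,-58,1.)
P=np.array([[*(kn+(x-102)/1000*u),.09] for x in q]);px=proj(c,P,s);g=cv2.cvtColor(c["color"],cv2.COLOR_RGB2GRAY)
print([(int(x),int(g[int(round(v)),int(round(w))])) for x,(w,v) in zip(q,px)])
# index line
k=proj(c,[[*kn,.1]],s)[0];m=(g<60).astype(np.uint8);yy,xx=np.mgrid[:400,:640];m[np.hypot(xx-k[0],yy-k[1])>26]=0
cs=max(cv2.findContours(m,0,2)[0],key=cv2.contourArea);print("knob",k,cv2.minEnclosingCircle(cs))
o=cv2.minEnclosingCircle(cs)[0];w=np.argwhere((g>105)&(np.hypot(xx-o[0],yy-o[1])<15))[:,::-1];print(w.tolist())
```

```text
grater 0.0
lemon 0.0
bowl 0.0
mug 0.0
(193.07737704918034, 251.9167213114754, 1525.0) (193.1500987491771, 251.90059249506254, 1519.0)
[(-85, 201), (-84, 201), (-83, 201), (-82, 201), (-81, 201), (-80, 201), (-79, 201), (-78, 201), (-77, 201), (-76, 193), (-75, 188), (-74, 188), (-73, 139), (-72, 115), (-71, 115), (-70, 128), (-69, 129), (-68, 128), (-67, 128), (-66, 129), (-65, 129), (-64, 129), (-63, 127), (-62, 129), (-61, 129), (-60, 122), (-59, 113)]
knob [336.97927751  24.46640804] ((335.2469787597656, 23.114458084106445), 23.050636291503906)
[[325, 13], [326, 13], [325, 14], [326, 14], [327, 14], [328, 14], [327, 15], [328, 15], [329, 15], [330, 15], [328, 16], [329, 16], [330, 16], [331, 16], [330, 17], [331, 17], [332, 17], [333, 17], [331, 18], [332, 18], [333, 18], [334, 18], [333, 19], [334, 19], [335, 19]]
```

All the checks agree. The index line points 120° clockwise, the knob is down at its original height, the insert's tail is at the hard-stop position, and none of the other objects has moved.

```bash
python3 -c "
from rig import bot, eyes, monitor, workorder
print(workorder.hand_in())"
```

```text
the job is handed in; nothing more can be done
None
```

I handed the job in at about 25.6 s: the slicing insert is against its hard stop under the sprung bar (I didn't measure the bar itself), the knob is pushed down at the middle bar (about 2.1 rad), and the grater plate, lemon, bowl and mug haven't moved; I viewed 11 pictures, one over the limit of 10.

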